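Index the swing-arm drill guide on to the disc that is still solid

ROBOT

A 6-joint arm with a two-finger parallel gripper is mounted at the origin on a cart in front of the work surface, level with it; the furniture and walls round the work are solid. World frame = base frame: x ahead of the robot, y to its left, z up, the work surface at z = 0. Lengths are in m, angles in rad, forces in N, time in s.
With the tool pointing down it reaches from about 0.4 to 0.825 m from the base axis. Payload 7 kg.
Tool frame: the origin (TCP) lies midway between the tips of the shut fingers; the grasp point (between the pads) lies arm.hold_point_z behind it (arm.hold_point_z is the distance from the TCP to the grasp point, in m); z points along the fingers, y is the line along which they close (so a half turn about z gives the same grasp; the last joint's range is limited). The gripper opens to 88 mm and grips with 3 to 60 N. Pads are 19 mm wide; open, the fingers measure 130 mm over their backs; the gripper's body (78 mm by 193 mm) begins 47 mm behind the grasp point.
Start: joints at [-0.411, 0.359, 0.012, 0, -1.224, -0.288], TCP at [0.517, -0.434, 0.227] pointing down, gripper open.
Joint ranges: [-3.07, 3.07], [-1.43, 2.12], [-1.02, 1.25], [-3.03, 1.67], [-3.05, -0], [-3.03, 3.03]. Speed limits (rad/s): [2.39, 2.39, 3.01, 3.14, 3.14, 3.14].

INTERFACE

Orientations are given as [roll, pitch, yaw] about the fixed x, y, z axes, in that order (R = Rz(yaw) Ry(pitch) Rx(roll)).
In Python, from station import arm gives the robot as it stands.
- The arm moves only by the shell command python3 -m crank 'ROWS' [OPENING] [FORCE]. ROWS is JSON, a list that holds one entry, the list of rows, each a list of 4 numbers: the shift along the tool's x, y, z in units of 25 mm (1.0 is 25 mm), then the turn about the tool's z in units of 5 degrees (1.0 is 5 degrees). A call has 1 to 12 rows; each row is the pose to reach, as a shift and turn from the pose commanded when the call began, along the tool's axes at that moment; what a row does not reach only later rows make up. A row lasts 1/8 s, in which the tool goes at most 62.5 mm and 10.7 degrees, less where a joint would pass 70% of its speed; a pose out of reach is approached as far as the arm can. A call with a gripper value outside its range is refused whole. OPENING is the closure, from 0 (fully open) to 1 (shut), set as the call begins (- or left out, the last holds). The fingers move at their own pace and stop on an object; FORCE is the grip in N (left out, the last holds). Time passes only in rows, so rows that repeat a pose let the fingers close. It gives the time, the measured TCP pose, the force, the opening and the grip force at its end, in the units of the state.
- arm.get_state(): the state, without advancing time (a new reading comes with each control period).
- arm.grab_frame(name): name is "scene" or "side" or "wrist"; returns (picture, depth): 384x512x3 uint8, red, green, blue; 384x512 float32, m along the optical axis (not along the pixel's ray), 0 where there is no reading.
- arm.get_calibration(name): a dict with "mtx" (3x3 intrinsics, pixels), "k1" (the pictures are not rectified: a ray, as slopes to the right and down, at radius r is drawn at 1 + k1 r^2 times it, then the intrinsics apply), "R" (3x3) and "t" (3): a world point X has camera coordinates R X + t; the wrist camera has in their place "mount" (4x4, takes a point from camera to tool coordinates, whose origin is the TCP and whose axes are the flange's). Camera axes: x right, y down, z forward; pixel columns grow to the right and rows downward; lengths in m; the calibration is good to about 2 mm. A picture is of the moment at which its call begins: read the wrist's pose just before it. get_calibration takes no time and is no camera call.
- arm.job_done(): hands the job in; it is judged then, once.
Trained networks look in the newest picture that a camera, given by its name, has taken for a name from the list of things; names that differ only in an ending like _2 or _b are one class to them, and where a whole thing is asked for, a point or a joint stands for the part that bears it (a point fixed in the world has none). Each returns a list of dicts, best first, with "score" (0 to 1); they miss things now and then, are a little off and sometimes report something else, mostly with a low value. They report only what shows in the picture. A call takes as long as a camera call. They do not tell look-alikes from the thing itself.
- arm.recognise(thing, camera): "extent" ([left, top, width, height] in pixels, round what is visible of it).
- arm.trace(thing, camera): "mask" (384x512 bool, what is visible of it) and "extent" ([left, top, width, height] in pixels, round what is visible of it).
The state is a dict: "t": time; "q": joint angles; "qd": joint speeds; "joint_efforts": joint torques, N m; "eef_pos": TCP position; "ee_rot": TCP orientation; "force": force on the tool from outside, world axes, zero at the start; "moment": the same for the moment, N m; "width": finger opening in m; "gripper_force": force on a finger pad.
Only numpy, scipy, OpenCV 4.12 (cv2) and the standard library are available. Lean on these libraries where they do the work, as an engineer would, in place of code of your own. Each camera call takes 0.05 s, during which the arm holds its last target. There are 200 camera calls.

TASK

The arm of the drill guide is pinned over a disc that is already bored; of the two discs beside it, one is bored and one is still solid. Hook a fingertip under the pull ring, lift the spring index pin out of its hole, swing the arm one hole round so that its drill bush stands over the solid disc, then let the pin drop fully home in that hole and take the hand away. Do not squeeze or wrench the ring, and leave the discs in their nests and the things lying about where they are.

Things in the scene. Friction and masses are not known exactly. Their poses are not given: they have to be found in the camera images.
- guide_base: Fan-shaped grey base plate of the drill guide, 15 mm thick, fixed to the bench, its place and turn varying. Origin on the bench under the arm's pivot, at the fan's narrow end, farthest from the robot. x axis: from the middle index hole to the pivot, roughly away from the robot; y left, z up. Three nests of short dowels hold the discs, 138 mm from the pivot, one at the middle hole's angle and one a hole to either side.
- hole_mid (a point): Centre of the middle index hole, at the top of the steel index plate on the fan's wide front, 29 mm above the bench, 200 mm from the pivot. The plate has five round holes, 10 mm in diameter, 22.5 degrees (0.3927 rad) apart about the pivot; the outermost two have no nest. The pin starts in the middle hole.
- guide_arm (a joint): Angle of the swing arm about its vertical pivot, rad: 0 in the middle hole, +0.3927 one hole anticlockwise from above (free end to the base's -y side, the robot's right), -0.3927 one hole to the left. A steel bar 40 mm wide, top 43 mm above the bench, reaching from the pivot toward the robot. Friction about 1 N at the ring; stays where it is left. A pinned arm has about 0.005 rad of play either way.
- index_pin (a joint): Lift of the spring index pin, m: 0 fully home in a hole, from 0.010 clear of the plate (it rests at 0.010 when let down between holes), 0.024 at its upper stop. A spring presses it down, about 5 N when home and 10 N at the stop. Its end is round and finds the hole when let down within about 3 mm of the centre.
- pull_ring: Upright round steel ring on top of the index pin, at the arm's end nearest the robot; its plane is square to the arm, so one looks through it along the arm. Wire 5 mm, opening 48 mm, outside 58 mm. Origin at its centre, 95.5 mm above the bench with the pin home; x axis through the opening toward the pivot, z up. Moves with pin and arm. Nothing within 150 mm of it stands above 70 mm but the ring.
- ring_grip (a point): Lowest point of the ring's top arc, on the inside (where a fingertip lifts it): 24 mm above the ring's centre, 119.5 mm above the bench with the pin home.
- pivot (a point): Point on the arm's vertical pivot axis, 15 mm above the bench.
- bush (a point): Centre of the steel drill bush on the arm, 138 mm from the pivot, at the top of its 32 mm flange, 49.5 mm above the bench.
- disc_solid: Turned aluminium disc without a hole, 40 mm in diameter and 12 mm thick, loose in the nest to the left or to the right of the arm. Origin at the centre of its underside.
- disc_bored: Aluminium disc of the same size with an 16 mm bore through its centre, loose in the other side nest. Origin at the centre of its underside.
- disc_under_arm: A third disc, with the same 16 mm bore, in the middle nest under the arm. Origin at the centre of its underside.
- hex_key: Steel hex key, 33 x 93 x 6 mm, lying on the base to the left, a bystander. Origin at the centre of its underside.
- bolt_m10: Steel bolt, 17 x 56 x 19 mm, lying on the base to the right, a bystander. Origin at the centre of its underside.
- marker: Marker pen, 16 x 132 x 16 mm, lying on the bench in front of the base, a bystander. Origin at the centre of its underside.
Mind the look-alikes: they are no part of the job. Leave any blue or turquoise look-alike of the disc_solid alone.

How it is judged:
By the outcome, as a careful person would: the job done as asked, in the order asked, and still so for the second after the job is handed in, with the robot touching nothing.
It also fails if it takes over 38 s, if anything falls off the work surface, if the arm or the gripper's body presses on something with over 40 N, if the wrist force passes 120 N, or if a joint passes its speed limit or range.

## Working session

There is one attempt and no reset: what is moved stays moved. The work goes in short steps, Python scripts to look and compute and a shell command to move; the robot and the scene stay as the last step left them, time stands still between calls to the robot, and variables do not carry over. Pictures are saved under pics/ and viewed, at most 10 in all, crops included, and the job is handed in when it is done.

```bash
ls; mkdir -p pics
cat > h.py <<'E'
import numpy as np, cv2
from station import arm
from scipy.spatial.transform import Rotation as Ro
def pts(name,uv,depth,st=None):
    c=arm.get_calibration(name);K=np.array(c["mtx"]);uv=np.atleast_2d(uv).astype(float)
    d=(uv-K[:2,2])/[K[0,0],K[1,1]]
    s=d.copy()
    for _ in range(10): s=d/(1+c["k1"]*(s**2).sum(1,keepdims=True))
    P=np.c_[s,np.ones(len(s))]*np.asarray(depth).reshape(-1,1)
    if name=="wrist":
        M=np.array(c["mount"]);P=P@M[:3,:3].T+M[:3,3]
        return P@Ro.from_euler('xyz',st["ee_rot"]).as_matrix().T+st["eef_pos"]
    return (P-np.array(c["t"]))@np.array(c["R"])
def maskpts(name,m,D,st=None):
    v,u=np.nonzero(m&(D>0)); return pts(name,np.c_[u,v],D[v,u],st)
E
python3 - <<'E'
from h import *
ims=[]
for n in ["scene","side"]:
    st=arm.get_state();I,D=arm.grab_frame(n);np.savez(f"{n}.npz",I=I,D=D)
    cv2.imwrite(f"pics/{n}0.png",I[:,:,::-1])
    for th in ["pull_ring","disc_solid","disc_bored","guide_arm","bush","pivot","marker"]:
        for r in arm.trace(th,n)[:3]:
            P=maskpts(n,r["mask"],D)
            print(n,th,round(r["score"],2),np.round(r["extent"]),np.round(np.median(P,0),3) if len(P) else None, np.round(np.percentile(P,[3,97],axis=0),3).tolist() if len(P) else None)
print(arm.get_state(),arm.hold_point_z)
E
```

```text
pics
scene pull_ring 0.78 [264. 226.  24.  31.] [ 0.507 -0.102  0.097] [[0.5, -0.128, 0.044], [0.534, -0.075, 0.125]]
scene disc_solid 0.75 [189. 199.  17.   9.] [0.494 0.192 0.012] [[0.477, 0.18, 0.002], [0.511, 0.216, 0.014]]
scene disc_solid 0.71 [268. 238.  18.  13.] [ 0.558 -0.037  0.027] [[0.51, -0.124, 0.02], [0.578, -0.013, 0.111]]
scene disc_solid 0.49 [210. 187.  18.  13.] [0.563 0.212 0.012] [[0.546, 0.199, 0.003], [0.582, 0.234, 0.014]]
scene disc_bored 0.22 [226. 212. 166. 118.] [ 0.564 -0.114  0.019] [[0.474, -0.258, 0.007], [0.703, 0.052, 0.056]]
scene guide_arm 0.94 [261. 215.  92.  63.] [ 0.579 -0.09   0.044] [[0.485, -0.121, 0.035], [0.706, -0.047, 0.113]]
scene bush 0.79 [259. 213. 101.  68.] [ 0.586 -0.09   0.044] [[0.486, -0.121, 0.036], [0.706, -0.046, 0.104]]
scene bush 0.67 [118. 216.  59.  26.] [0.365 0.154 0.013] [[0.304, 0.15, 0.005], [0.425, 0.162, 0.017]]
scene pivot 0.73 [226. 214. 164. 112.] [ 0.564 -0.114  0.019] [[0.475, -0.258, 0.008], [0.704, 0.052, 0.056]]
scene pivot 0.2 [345. 256.  28.  21.] [ 0.659 -0.165  0.029] [[0.627, -0.17, 0.022], [0.68, -
[... 1080 characters left out ...]
002], [0.421, 0.169, 0.018]]
{'t': 0.8, 'q': array([-4.10898350e-01,  3.58551345e-01,  1.19328404e-02, -2.24664792e-05,
       -1.22407036e+00, -2.88083576e-01]), 'qd': array([-0.00177508,  0.00145736, -0.00110279, -0.00050386, -0.00061731,
        0.001237  ]), 'joint_efforts': array([ 1.22318532e-03, -5.82286406e+01,  2.93278098e+01,  7.00174302e+00,
        1.26807552e-02,  5.24093912e-05]), 'eef_pos': array([ 0.51670194, -0.43433268,  0.226603  ]), 'ee_rot': array([-3.14149562e+00,  5.07917791e-05, -2.26978588e+00]), 'force': array([ 0.44208194,  0.07845779, -0.0292644 ]), 'moment': array([ 0.03236577, -0.03974782,  0.01582019]), 'gripper_force': 0.0, 'width': 0.08792631799666048} 0.0188
```

```bash
python3 - <<'E'
import cv2,numpy as np
a=cv2.imread("pics/scene0.png")[180:340,170:420];b=cv2.imread("pics/side0.png")[110:270,180:340]
o=np.hstack([cv2.resize(a,None,fx=1.9,fy=1.9,interpolation=2),cv2.resize(b,(304,304),interpolation=2)])
cv2.imwrite("pics/v0.png",o);print(o.shape)
E
python3 - <<'E'
from h import *
# bar axis from arm top points, both views
allP=[]
for n in ["scene","side"]:
    I,D=arm.grab_frame(n)
    m=arm.trace("guide_arm",n)[0]["mask"];P=maskpts(n,m,D)
    T=P[(P[:,2]>.039)&(P[:,2]<.047)][:,:2]
    r=cv2.minAreaRect(T.astype(np.float32));print(n,r)
    allP.append(T)
    R=P[(P[:,2]>.075)&(P[:,0]<.56)];print("ring",len(R),R.min(0),R.max(0),R.mean(0))
    print(cv2.minAreaRect(R[:,:2].astype(np.float32)) if len(R)>3 else'')
T=np.vstack(allP);print(cv2.minAreaRect(T.astype(np.float32)))
c=T.mean(0);u=np.linalg.svd(T-c,full_matrices=False)[2][0];print(c,u,np.degrees(np.arctan2(u[1],u[0])))
E
```

```text
(304, 779, 3)Traceback (most recent call last):
  File "<stdin>", line 6, in <module>
IndexError: list index out of range
```

View pics/v0.png

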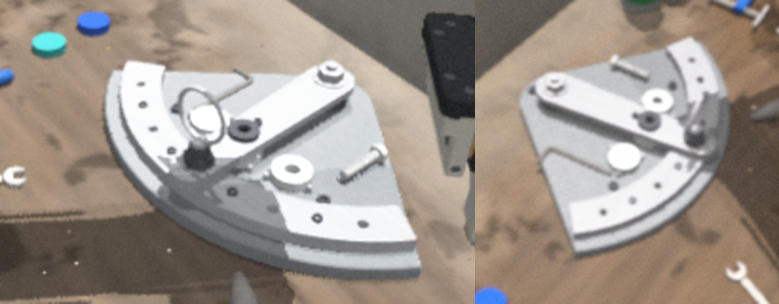

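The solid disc (white, no bore) is in the left nest, at about (207,120) in the left half seen through the ring. The bored disc is on the right at (292,168). So the arm has to swing to -0.3927. Next I'll measure the arm axis and look at the fingertips, since a move can't tilt the tool.

Run:
```python
from h import *
allP=[];allR=[]
for n in ["scene","side"]:
    z=np.load(n+".npz");D=z["D"]
    v,u=np.mgrid[:384,:512];P=maskpts(n,D>0,D)
    T=P[(P[:,2]>.0395)&(P[:,2]<.0465)&(P[:,0]>.48)&(P[:,0]<.75)&(abs(P[:,1]+.09)<.08)][:,:2]
    r=cv2.minAreaRect(T.astype(np.float32));print(n,len(T),r)
    c=np.median(T,0);u=np.linalg.svd(T-c,full_matrices=False)[2][0];print(c,u,np.degrees(np.arctan(u[1]/u[0])))
    R=P[(P[:,2]>.078)&(P[:,2]<.14)&(P[:,0]<.56)&(P[:,0]>.45)&(abs(P[:,1]+.1)<.06)];print("ring",len(R))
    if len(R)>3: print(R.min(0),R.max(0),R.mean(0),cv2.minAreaRect(R[:,:2].astype(np.float32)))
st=arm.get_state();I,D=arm.grab_frame("wrist");cv2.imwrite("pics/w0.png",I[:,:,::-1])
print(arm.get_calibration("wrist"));P=maskpts("wrist",(D>0)&(D<.25),D,st);print(len(P),P.min(0) if len(P) else 0)
```

```text
scene 1525 ((0.6015607118606567, -0.07791939377784729), (0.25073471665382385, 0.05269051343202591), 9.97785758972168)
[ 0.61165353 -0.08574193] [-0.97496931 -0.22233949] 12.846479703887423
ring 182
[ 0.49827477 -0.12973833  0.07804699] [ 0.51457725 -0.07417709  0.12632643] [ 0.50602443 -0.10287499  0.10579076] ((0.5062300562858582, -0.10179148614406586), (0.0067088408395648, 0.056246403604745865), 12.033502578735352)
side 1117 ((0.6009953022003174, -0.0816412940621376), (0.24996408820152283, 0.05272606015205383), 13.6969575881958)
[ 0.61279349 -0.07669077] [-0.98026976 -0.19766436] 11.400410115989827
ring 74
[ 0.49501117 -0.1245823   0.07929316] [ 0.51194206 -0.0718635   0.12720229] [ 0.50237524 -0.09561239  0.1057295 ] ((0.5034236311912537, -0.0980413630604744), (0.0052650850266218185, 0.05445418134331703), 14.699706077575684)
{'mtx': array([[329.46305561,   0.        , 254.88197565],
       [  0.        , 329.46305561, 192.47962397],
       [  0.        ,   0.        ,   1.        ]]), 'k1': -0.0876552400504274, 'mount': array([[-2.69009308e-04, -9.50429858e-01, -3.10938922e-01,
         8.40188782e-02],
       [ 9.99999856e-01, -1.11586224e-04, -5.24072024e-04,
         4.50210027e-04],
       [ 4.63397199e-04, -3.10939018e-01,  9.50429751e-01,
        -1.58071842e-01],
       [ 0.00000000e+00,  0.00000000e+00,  0.00000000e+00,
         1.00000000e+00]])}
81585 [ 0.34749355 -0.57873734  0.10122099]
```

View pics/w0.png

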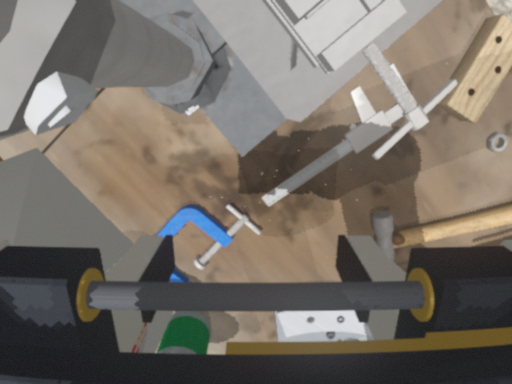

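The wrist view shows two plain grey fingers near (145,280) and (370,280), with a guide rod across at row 295. I'll take the finger-tip shape from the depth image.

Run:
```python
from h import *
st=arm.get_state();I,D=arm.grab_frame("wrist")
P=maskpts("wrist",(D>0)&(D<.25),D,st);T=(P-st["eef_pos"])@Ro.from_euler('xyz',st["ee_rot"]).as_matrix()
for lo in np.arange(-.13,.02,.01):
    for s in (1,-1):
        Q=T[(T[:,2]>=lo)&(T[:,2]<lo+.01)&(s*T[:,1]>0)&(abs(T[:,0])<.08)&(abs(T[:,1])<.08)]
        if len(Q): print(round(lo,3),s,len(Q),np.round(np.percentile(Q[:,:2],[1,99],axis=0),4).tolist())
```

```text
-0.12 1 1 [[0.0268, 0.0534], [0.0268, 0.0534]]
-0.11 1 7268 [[0.0238, 0.0007], [0.0263, 0.0598]]
-0.11 -1 7143 [[0.0238, -0.0592], [0.0263, -0.0007]]
-0.1 1 5463 [[0.0214, 0.0009], [0.0369, 0.0689]]
-0.1 -1 2767 [[0.0175, -0.0688], [0.0375, -0.0003]]
-0.09 1 9877 [[0.0172, 0.001], [0.0386, 0.07]]
-0.09 -1 11239 [[0.0133, -0.0698], [0.0788, -0.0012]]
-0.08 1 2908 [[0.0061, 0.0024], [0.0388, 0.0768]]
-0.08 -1 4261 [[0.0017, -0.0755], [0.0798, -0.0032]]
-0.07 1 441 [[-0.005, 0.0473], [0.0354, 0.0487]]
-0.07 -1 904 [[-0.0102, -0.0795], [0.0798, -0.0466]]
-0.06 1 332 [[-0.0115, 0.0474], [0.0055, 0.0486]]
-0.06 -1 347 [[-0.0117, -0.0479], [0.0055, -0.0466]]
-0.05 1 599 [[-0.011, 0.0439], [0.0113, 0.0621]]
-0.05 -1 609 [[-0.0112, -0.0615], [0.0114, -0.0431]]
-0.04 1 606 [[0.0007, 0.0439], [0.0112, 0.0624]]
-0.04 -1 611 [[0.0015, -0.0615], [0.0114, -0.0431]]
-0.03 1 569 [[-0.0045, 0.0438], [0.0112, 0.0605]]
-0.03 -1 541 [[-0.0042, -0.0595], [0.0112, -0.043]]
-0.02 1 519 [[-0.0091, 0.0438], [0.0113, 0.0597]]
-0.02 -1 528 [[-0.0092, -0.0591], [0.0113, -0.0433]]
-0.01 1 330 [[-0.0096, 0.044], [0.0112, 0.0596]]
-0.01 -1 340 [[-0.0097, -0.0589], [0.0111, -0.0434]]
-0.0 1 2 [[0.0016, 0.0445], [0.0084, 0.0448]]
-0.0 -1 4 [[-0.0046, -0.0453], [0.0084, -0.0438]]
```

Run:
```python
from h import *
for n in ["scene","side"]:
    z=np.load(n+".npz");P=maskpts(n,z["D"]>0,z["D"])
    for y in np.arange(-.5,.1,.05):
        Q=P[(P[:,0]>.4)&(P[:,0]<.62)&(P[:,1]>y)&(P[:,1]<y+.05)]
        print(n,round(y,2),len(Q),np.round(np.percentile(Q[:,2],[50,99,100]),3) if len(Q) else '')
```

```text
scene -0.5 0 
scene -0.45 8554 [0.335 0.486 0.501]
scene -0.4 3730 [0.328 0.489 0.504]
scene -0.35 2557 [0.001 0.335 0.335]
scene -0.3 4162 [0.001 0.029 0.032]
scene -0.25 3762 [0.016 0.032 0.034]
scene -0.2 3148 [0.013 0.032 0.034]
scene -0.15 3318 [0.018 0.119 0.126]
scene -0.1 2106 [0.016 0.116 0.125]
scene -0.05 1747 [0.016 0.031 0.032]
scene -0.0 1600 [0.015 0.032 0.034]
scene 0.05 1283 [0.001 0.031 0.032]
side -0.5 1564 [0.026 0.377 0.385]
side -0.45 2176 [0.136 0.374 0.378]
side -0.4 1940 [0.016 0.337 0.338]
side -0.35 1104 [0.001 0.334 0.337]
side -0.3 922 [0.001 0.029 0.032]
side -0.25 1183 [0.015 0.031 0.034]
side -0.2 1194 [0.013 0.032 0.033]
side -0.15 1064 [0.014 0.103 0.124]
side -0.1 1933 [0.028 0.114 0.127]
side -0.05 1641 [0.015 0.031 0.033]
side -0.0 1790 [0.014 0.032 0.034]
side 0.05 1995 [0.001 0.031 0.033]
```

```bash
python3 -m crank '[[[-2,1.8,0.3,-2],[-4,3.6,0.6,-4],[-6,5.4,0.9,-6],[-8,7.2,1.2,-8],[-9.9,9,1.4,-10],[-9.9,9,1.4,-10.6],[-9.9,9,1.4,-10.6],[-9.9,9,1.4,-10.6]]]' 0.45 6
cat > ring.py <<'E'
import sys
from h import *
st=arm.get_state();I,D=arm.grab_frame("wrist");cv2.imwrite("pics/"+sys.argv[1],I[:,:,::-1])
zc=float(sys.argv[2]) if len(sys.argv)>2 else 0
P=maskpts("wrist",(D>0),D,st)
R=Ro.from_euler('xyz',st["ee_rot"]).as_matrix();T=(P-st["eef_pos"])@R
Q=P[(P[:,2]>.085+zc)&(P[:,2]<.13+zc)&(np.hypot(P[:,0]-.51,P[:,1]+.08)<.09)&(T[:,2]>.004)]
print(len(Q))
if len(Q):
    # ring plane: fit line in xy
    c=Q[:,:2].mean(0);u=np.linalg.svd(Q[:,:2]-c,full_matrices=False)[2][0]
    a=(Q[:,:2]-c)@u;A=np.c_[2*a,2*Q[:,2],np.ones(len(a))];s=np.linalg.lstsq(A,a*a+Q[:,2]**2,rcond=None)[0]
    cen=c+s[0]*u;print("plane dir deg",np.degrees(np.arctan(u[1]/u[0])),"centroid",c,"circle centre",cen,s[1],"r",np.sqrt(s[2]+s[0]**2+s[1]**2),"zmax",Q[:,2].max(),"ext",a.min(),a.max())
    print("circle centre in tool", (np.r_[cen,s[1]]-st["eef_pos"])@R, "centroid tool",(np.r_[c,s[1]]-st["eef_pos"])@R)
print({k:np.round(st[k],4) for k in ("t","q","eef_pos","ee_rot","force","width")})
E
python3 ring.py w1.png
```

```text
t: 2.0
eef_pos: [0.5039, -0.1003, 0.1918]
ee_rot: [-3.141, -0.0, -1.345]
force: [-0.3, 0.9, -0.2]
width: 0.048
gripper_force: 0.0
459
plane dir deg -77.80615536877875 centroid [ 0.50922324 -0.10835824] circle centre [ 0.50757483 -0.10073007] 0.09582662862751187 r 0.028075711692481284 zmax 0.12512423662976127 ext -0.021175787899328547 0.032291748286696176
circle centre in tool [ 0.0012769  -0.00347629  0.09594937] centroid tool [ 0.0090805  -0.00337522  0.09595064]
{'t': np.float64(2.0), 'q': array([ 1.8630e-01,  1.1970e-01, -3.9030e-01,  2.0000e-04, -1.0605e+00,
        3.9400e-02]), 'eef_pos': array([ 0.5039, -0.1003,  0.1918]), 'ee_rot': array([-3.1413e+00, -2.0000e-04, -1.3450e+00]), 'force': array([-0.2949,  0.9135, -0.1509]), 'width': np.float64(0.048)}
```

View pics/w1.png

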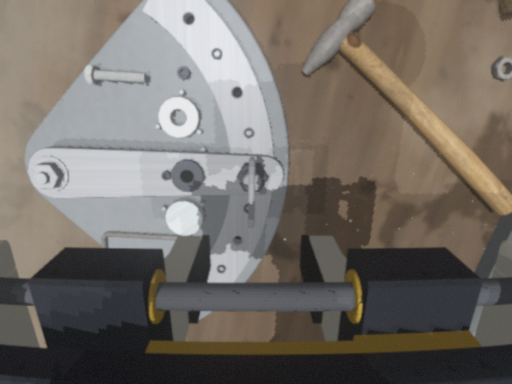

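The ring shows edge-on at about (252,190). The solid disc is at (184,217), on the robot's left, and the bored one is at (179,117). Because the tool only points down, I'll straddle the top arc and hold it with a very light touch. First I descend.

```bash
python3 -m crank '[[[0,-0.14,0.5,0],[0.05,-0.14,1.4,0],[0.05,-0.14,2.3,0],[0.05,-0.14,3.1,0],[0.05,-0.14,3.6,0],[0.05,-0.14,3.6,0]]]' 0.75 3 && python3 -m crank '[[[0,0,0,0],[0,0,0,0],[0,0,0,0],[0,0,0,0]]]' 1 3
```

```text
t: 2.8
eef_pos: [0.5067, -0.101, 0.1004]
ee_rot: [3.139, 0.0, -1.346]
force: [-1.5, 0.1, -0.3]
width: 0.0217
gripper_force: 0.0
t: 3.3
eef_pos: [0.5073, -0.1007, 0.1021]
ee_rot: [-3.141, -0.0, -1.345]
force: [-3.0, -1.2, 5.1]
width: 0.005
gripper_force: 3.0
```

```bash
python3 -m crank '[[[0,0.03,0,0],[0,0.03,0,0],[0,0.03,-0.08,0],[0,0.03,-0.16,0],[0,0.03,-0.16,0]]]' 1 6
```

```text
t: 3.92
eef_pos: [0.5068, -0.1005, 0.1053]
ee_rot: [-3.141, 0.0, -1.345]
force: [2.5, -1.0, -5.7]
width: 0.0048
gripper_force: 6.0
```

```bash
python3 -m crank '[[[0,-0.02,-0.1,0],[0,-0.02,-0.2,0],[0,-0.02,-0.3,0],[0,-0.02,-0.4,0],[0,-0.02,-0.44,0],[0,-0.02,-0.44,0]]]' 1 8
cat > chk.py <<'E'
from h import *
for n in ["scene","side"]:
    I,D=arm.grab_frame(n);P=maskpts(n,D>0,D)
    R=P[(P[:,2]>.078)&(P[:,2]<.16)&(P[:,0]<.56)&(P[:,0]>.45)&(abs(P[:,1]+.06)<.1)]
    T=P[(P[:,2]>.0395)&(P[:,2]<.0465)&(P[:,0]>.48)&(P[:,0]<.75)&(abs(P[:,1]+.07)<.11)][:,:2]
    r=cv2.minAreaRect(T.astype(np.float32));print(n,"ring",len(R),"arm",r)
    cv2.imwrite(f"pics/{n}_{arm.get_state()['t']:.2f}.png",I[:,:,::-1])
s=arm.get_state();print(s["t"],np.round(s["force"],2),np.round(s["moment"],3),s["eef_pos"])
E
python3 chk.py; ls pics
```

```text
t: 4.68
eef_pos: [0.5069, -0.1006, 0.1165]
ee_rot: [3.141, 0.0, -1.345]
force: [1.0, 0.1, -7.8]
width: 0.0043
gripper_force: 8.0
scene ring 671 arm ((0.6022878885269165, -0.0802696943283081), (0.2531128525733948, 0.053022600710392), 12.053738594055176)
side ring 251 arm ((0.6007347702980042, -0.07827559113502502), (0.2478836327791214, 0.05446483567357063), 11.3641996383667)
4.775 [ 0.66 -0.89 -8.36] [ 0.074 -0.331 -0.06 ] [ 0.50688791 -0.10058223  0.11638592]
scene0.png
scene_4.72.png
side0.png
side_4.78.png
v0.png
w0.png
w1.png
```

Lifted about 14.7 mm with no slip: the spring force is 7.8–8.4 N, as expected. Now I swing 22.5° to the left along the arc.

```bash
python3 -m crank '[[[-0.17,-0.002,0,0.25],[-0.52,-0.017,0,0.75],[-0.87,-0.048,0,1.25],[-1.22,-0.093,0,1.75],[-1.56,-0.154,0,2.25],[-1.9,-0.23,0,2.75],[-2.24,-0.32,0,3.25],[-2.57,-0.424,0,3.75],[-2.9,-0.544,0,4.25],[-3.06,-0.609,0,4.5],[-3.06,-0.609,0,4.5],[-3.06,-0.609,0,4.5]]]' 1 8
python3 - <<'E'
from h import *
st=arm.get_state();I,D=arm.grab_frame("wrist");cv2.imwrite("pics/w2.png",I[:,:,::-1])
for th in ["disc_bored","disc_solid","bush","pivot"]:
    for r in arm.recognise(th,"wrist")[:3]: print(th,round(r["score"],2),np.round(r["extent"]))
print(st["force"],st["moment"],st["eef_pos"],st["ee_rot"])
E
```

```text
t: 6.28
eef_pos: [0.5059, -0.0222, 0.117]
ee_rot: [-3.14, 0.001, -1.737]
force: [6.3, -0.4, -7.5]
width: 0.0047
gripper_force: 8.0
disc_bored 0.86 [88. 37. 58. 59.]
disc_solid 0.56 [169. 167.  24.   5.]
bush 0.56 [  3. 162. 295. 120.]
pivot 0.92 [  0.   0. 299. 318.]
[ 6.33769015 -0.36436844 -7.50253008] [-0.07657197 -1.80672967 -0.03409774] [ 0.50588067 -0.02221993  0.11695112] [-3.13965778e+00  7.76673407e-04 -1.73698122e+00]
```

View pics/w2.png

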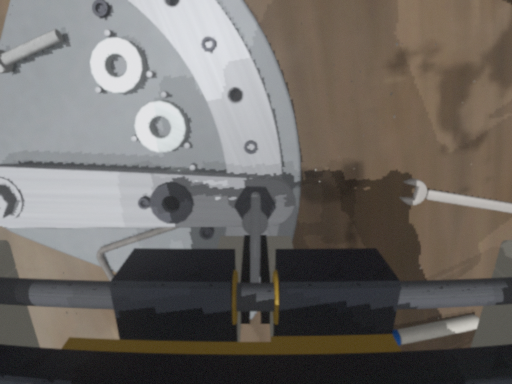

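The bush at (172,203) now covers the solid disc's nest, and both bored discs show at (117,65) and (160,127). I'll relieve the small radial load and lower the pin.

```bash
python3 -m crank '[[[0,-0.03,0,0],[0,-0.03,0.1,0],[0,-0.03,0.2,0],[0,-0.03,0.3,0],[0,-0.03,0.4,0],[0,-0.03,0.5,0],[0,-0.03,0.57,0],[0,-0.03,0.57,0],[0,-0.03,0.57,0]]]' 1 8
```

```text
t: 7.65
eef_pos: [0.5058, -0.0227, 0.1024]
ee_rot: [-3.141, 0.0, -1.737]
force: [5.3, -1.1, -5.0]
width: 0.0046
gripper_force: 8.0
```

```bash
python3 -m crank '[[[0,-0.02,0,0],[0,-0.03,0.03,0],[0,-0.03,0.05,0],[0,-0.03,0.05,0]]]' 1 3 && python3 -m crank '[[[0,0,0,0],[0,0,0,0],[0,0,0,0],[0,0,0,0]]]' 0.55
```

```text
t: 8.15
eef_pos: [0.5061, -0.023, 0.1013]
ee_rot: [3.141, -0.0, -1.737]
force: [0.3, 0.0, 5.2]
width: 0.0048
gripper_force: 3.0
t: 8.65
eef_pos: [0.5062, -0.0229, 0.1009]
ee_rot: [3.141, -0.0, -1.737]
force: [-0.4, -0.1, 0.3]
width: 0.0369
gripper_force: 0.0
```

Released, with about zero force on the tool. Now I retreat straight up and check.

```bash
python3 -m crank '[[[0,0,-0.5,0],[0,0,-1.5,0],[0,0,-2.8,0],[0,0,-4,0],[0,0,-4.8,0],[0,0,-4.8,0],[0,0,-4.8,0]]]' && python3 ring.py w3.png; python3 chk.py
python3 - <<'E'
import cv2,numpy as np,glob
a=cv2.imread("pics/w3.png");b=cv2.imread(sorted(glob.glob("pics/scene_*.png"))[-1])
f=sorted(glob.glob("pics/scene_*.png"));print(f)
cv2.imwrite("pics/v3.png",np.hstack([a[60:330,0:400],cv2.resize(b[180:315,190:390],(400,270),interpolation=2)]))
E
```

```text
t: 9.52
eef_pos: [0.5059, -0.0229, 0.221]
ee_rot: [3.141, 0.0, -1.738]
force: [0.2, 0.2, -0.8]
width: 0.0392
gripper_force: 0.0
376
plane dir deg 80.1838472077707 centroid [ 0.50527356 -0.02958355] circle centre [ 0.50641678 -0.0229761 ] 0.0960135333773515 r 0.02791523315638884 zmax 0.12636569692276012 ext -0.022114262859808567 0.03206962754792643
circle centre in tool [ 5.68118099e-05 -5.06371747e-04  1.24979755e-01] centroid tool [ 0.00676237 -0.00047589  0.12497818]
{'t': np.float64(9.525), 'q': array([ 3.4300e-01,  8.3600e-02, -3.6060e-01, -3.0000e-04, -1.1267e+00,
       -5.0960e-01]), 'eef_pos': array([ 0.5059, -0.0229,  0.221 ]), 'ee_rot': array([ 3.1414e+00,  2.0000e-04, -1.7376e+00]), 'force': array([ 0.2235,  0.1938, -0.8232]), 'width': np.float64(0.0392)}
scene ring 140 arm ((0.6021438241004944, -0.04365510866045952), (0.053994953632354736, 0.250637412071228), 81.1678466796875)
side ring 92 arm ((0.6010490655899048, -0.04089368134737015), (0.053036585450172424, 0.24971182644367218), 79.62732696533203)
9.675 [ 0.56 -0.35 -0.84] [ 0.045  0.036 -0.046] [ 0.50585662 -0.02298897  0.2203898 ]
['pics/scene_4.72.png', 'pics/scene_9.62.png']
```

View pics/v3.png

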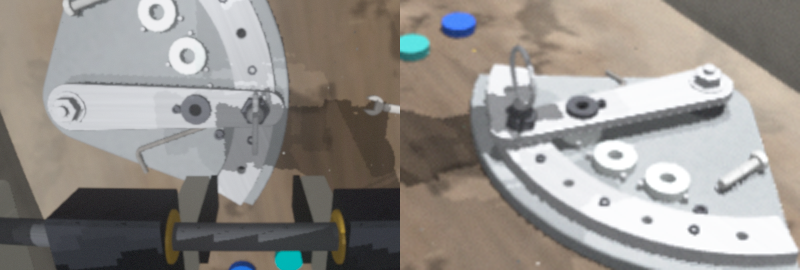

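The ring's centre is at 0.096 m, the same as at the start, so the pin is home. The arm stands over the solid disc's nest at (195,108), with both bored discs clear at (155,12) and (187,55).

```bash
python3 -c "
from station import arm
print(arm.job_done())"
```

```text
the job is handed in; nothing more can be done
None
```

The arm is now pinned one hole to the left over the solid disc, pin fully home by the camera check and the hand clear, in under 10 s; but the tool can't tilt to hook a fingertip under the ring, so I lifted it with a light pinch of at most 8 N on its top arc, and the hand-in gave no verdict.

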